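Lay the desk markers in their rests and snap the caps home

ROBOT

A 6-joint arm with a two-finger parallel gripper is mounted at the origin on the work surface. World frame = base frame: x ahead of the robot, y to its left, z up, the work surface at z = 0. Lengths are in m, angles in degrees, forces in N, time in s.
With the tool pointing down it reaches from about 0.4 to 0.825 m from the base axis. Payload 7 kg.
Tool frame: the origin (TCP) lies between the finger pads; the fingertips stand 22 mm ahead of it and the grasp point (between the pads) lies 3 mm ahead of it; z points along the fingers, y is the direction in which the jaws open and shut (so a half turn about z gives the same grasp; the last joint's range is limited). The gripper opens to 88 mm and grips with 3 to 60 N. Pads are 19 mm wide; open, the fingers measure 130 mm over their backs; the gripper's body (78 mm by 193 mm) begins 47 mm behind the grasp point.
Start: joints at [-57.347, 20.546, 0.682, 0, -70.136, -16.507], TCP at [0.188, -0.648, 0.249] pointing down, gripper open.
Joint ranges: [-176.03, 176.03], [-82.01, 121.73], [-58.28, 71.71], [-173.87, 95.51], [-174.79, -0.11], [-173.66, 173.66]. Speed limits (degrees/s): [136.94, 136.94, 172.46, 180, 180, 180].

INTERFACE

Orientations are given as [roll, pitch, yaw] about the fixed x, y, z axes, in that order (R = Rz(yaw) Ry(pitch) Rx(roll)).
In Python, from plant import telemetry, cams, r gives the robot as it stands.
- The arm moves only by the tool carry_out, never from a script. Its argument "commands" is one flat list of numbers, 5 for each row, row after row: the shift along the world's x, y, z as a fraction of full scale, then the turn about the world's z as a fraction of full scale, then the gripper's target within -1 to 1 (shut at 1, half-way at 0, fully open at -1). In form: [x, y, z, turn, claw, x, y, z, turn, claw, ...]. A call has 1 to 8 rows; each row shifts and turns the commanded pose from where the row before left it; what a row does not reach is not made up. Full scale, the value 1, is 0.04 m for a shift and 4 degrees for a turn. A row lasts 1/10 s, in which the tool goes at most 50 mm and 8.59 degrees, less where a joint would pass 70% of its speed; a pose out of reach is approached as far as the arm can. A call with a number of a shift or a turn outside -1 to 1 is refused whole. A call with a gripper value outside its range is refused whole. The fingers move at their own pace and stop on an object; "grip_force" is the grip in N (left out, the last holds). Time passes only in rows, so rows that do not move let the fingers close. It gives the time, the measured TCP pose, the force and the opening at its end, in the units of the state.
- telemetry.get_state(): the state, without advancing time (a new reading comes with each control period).
- cams.capture(name): name is "side" or "top"; returns a dict with "frame" (400x640x3 uint8, red, green, blue), "camera_matrix" (3x3 intrinsics, pixels), "camera_from_world" (4x4, takes a point from world to camera coordinates). Camera axes: x right, y down, z forward; pixel columns grow to the right and rows downward; lengths in m; the calibration is good to about 2 mm. A picture is of the moment at which its call begins. There is no depth.
- r.close_job(): hands the job in, once; it reports no verdict.
The state is a dict: "time_s": time; "joints": joint angles; "qd": joint speeds; "joint_torque": joint torques, N m; "tcp_pos": TCP position; "eef_rot": TCP orientation; "contact_force": force on the tool from outside, world axes, zero at the start; "moment": the same for the moment, N m; "gripper_width": finger opening in m.
Only numpy, scipy, OpenCV 4.12 (cv2) and the standard library are available. Lean on these libraries where they do the work, as an engineer would, in place of code of your own. Each camera call takes 0.05 s, during which the arm holds its last target. There are 200 camera calls.

TASK

The thick and the slim felt marker were left on the desk with their caps standing proud. Lay each one in the metal rest that fits its size, foot up to the end stop and cap over the open end, leaving the caps as they are; only when both lie there and you have let go of them, go to the caps and push each one fully home, so that no gap is left and the foot is against the stop. Leave everything else on the desk where it is.

Things in the scene. Friction and masses are not known exactly. Their poses are not given: they have to be found in the camera images.
- thick_marker: thick felt marker lying on the desk: square white barrel 34 x 34 mm in section, square grey push-on cap of the same section. Origin on its underside (17 mm below its long axis); x runs along it towards the cap, z up. Barrel from x = -75 (foot) to +35 mm (shoulder): grip near x = -20. Between shoulder and cap a thinner black neck shows until the cap is home
- thick_cap (a joint): how far (m) the cap of the thick marker stands off the barrel's shoulder: 0 = fully home (no gap), 0.022 = as far out as it goes. It is held by a stiff click fit and takes about 5 N to slide
- thick_cap_end (a point): centre of the outer end face of the thick marker's cap; the cap is 48 mm long, from here back along -x of the marker, 34 x 34 mm in section
- thick_foot (a point): centre of the foot (flat end away from the cap) of the thick marker
- slim_marker: slim felt marker lying on the desk: square white barrel 22 x 22 mm in section, square grey push-on cap of the same section. Origin on its underside (11 mm below its long axis); x runs along it towards the cap, z up. Barrel from x = -60 (foot) to +30 mm (shoulder): grip near x = -15. Between shoulder and cap a thinner black neck shows until the cap is home
- slim_cap (a joint): how far (m) the cap of the slim marker stands off the barrel's shoulder: 0 = fully home (no gap), 0.022 = as far out as it goes. It is held by a stiff click fit and takes about 5 N to slide
- slim_cap_end (a point): centre of the outer end face of the slim marker's cap; the cap is 42 mm long, from here back along -x of the marker, 22 x 22 mm in section
- slim_foot (a point): centre of the foot (flat end away from the cap) of the slim marker
- wide_rest: wide dark steel rest for the thick marker, fixed. Origin on the desk, x from foot to cap of a marker laid in, z up; laid home, that marker's origin is at (0, 0, 30) mm here, axes parallel. Base 76 mm wide, 8 thick. Two 12 mm thick notched rails at x = -62, +26: notch 40 mm wide, flaring up, seat 30 mm, cheeks 47 mm high, 66 over the cheeks; free room for fingers between
- wide_stop (a point): point on the inner face of the wide rest's upright end stop where the centre of the thick marker's foot belongs: x = -75 mm of the rest. The stop is 8 mm thick and 64 mm high. The rest's open end is at x = +35 mm; the cap overhangs there in free air
- narrow_rest: narrow dark steel rest for the slim marker, fixed. Origin on the desk, x from foot to cap of a marker laid in, z up; laid home, that marker's origin is at (0, 0, 30) mm here, axes parallel. Base 64 mm wide, 8 thick. Two 12 mm thick notched rails at x = -50, +20: notch 28 mm wide, flaring up, seat 30 mm, cheeks 47 mm high, 54 over the cheeks; free room for fingers between
- narrow_stop (a point): point on the inner face of the narrow rest's upright end stop where the centre of the slim marker's foot belongs: x = -60 mm of the rest. The stop is 8 mm thick and 52 mm high. The rest's open end is at x = +30 mm; the cap overhangs there in free air
- stapler: black and grey desk stapler, 130 x 36 x 55 mm, origin at the centre of its underside; to be left alone
- hole_punch: black two-hole paper punch, 90 x 115 x 75 mm, origin at the centre of its underside; to be left alone
- carton_a: brown cardboard ink-cartridge carton, 110 x 45 x 50 mm, origin at the centre of its underside; to be left alone
- carton_b: plain pale blue ink-cartridge carton, 100 x 40 x 45 mm, origin at the centre of its underside; to be left alone
- note_block: block of white note paper, 76 x 76 x 30 mm, origin at the centre of its underside; to be left alone
- mug: white china mug, 80 mm across, 92 mm high, origin at the centre of its underside; to be left alone
- tape_stand: tape dispenser with a black roll, 130 x 50 x 75 mm, origin at the centre of its underside; to be left alone
Mind the look-alikes: they are no part of the job. Leave any pink or yellow look-alike of the slim_marker alone.

How it is judged (in metres and radians):
On the way, in this order (a step that is already met when the one before it is completed fails the run):
1. one of the markers lies in its own rest, let go, its cap still standing proud (((distance between thick_foot and wide_stop below 0.018 m and angle between the x axis of thick_marker and the x axis of wide_rest, either way round below 0.1 rad and contact force between the fingers and thick_marker below 0.1 N and value of joint thick_cap above 0.008 m) or (distance between slim_foot and narrow_stop below 0.018 m and angle between the x axis of slim_marker and the x axis of narrow_rest, either way round below 0.1 rad and contact force between the fingers and slim_marker below 0.1 N and value of joint slim_cap above 0.008 m))), for 0.2 s.
2. both markers lie in their own rests, let go, both caps still standing proud (more than 8 mm), each foot within 18 mm of its place at the stop (distance between thick_foot and wide_stop below 0.018 m and angle between the x axis of thick_marker and the x axis of wide_rest, either way round below 0.1 rad and contact force between the fingers and thick_marker below 0.1 N and value of joint each of thick_cap, slim_cap above 0.008 m and distance between slim_foot and narrow_stop below 0.018 m and angle between the x axis of slim_marker and the x axis of narrow_rest, either way round below 0.1 rad and contact force between the fingers and slim_marker below 0.1 N), for 0.2 s.
3. one cap is pushed home in its rest (((distance between thick_foot and wide_stop below 0.01 m and angle between the x axis of thick_marker and the x axis of wide_rest, either way round below 0.1 rad and value of joint thick_cap below 0.0025 m) or (distance between slim_foot and narrow_stop below 0.01 m and angle between the x axis of slim_marker and the x axis of narrow_rest, either way round below 0.1 rad and value of joint slim_cap below 0.0025 m))), for 0.1 s.
At the end, for the whole second after the job is handed in: Both markers lie at rest in their own rests (thick in the wide one, slim in the narrow one), within 0.1 rad of the rest's direction, the foot's centre within 10 mm of its point on the end stop, and both caps are home (less than 2.5 mm off the shoulder) (distance between thick_foot and wide_stop below 0.01 m and angle between the x axis of thick_marker and the x axis of wide_rest, either way round below 0.1 rad and value of joint each of thick_cap, slim_cap below 0.0025 m and distance between slim_foot and narrow_stop below 0.01 m and angle between the x axis of slim_marker and the x axis of narrow_rest, either way round below 0.1 rad and linear speed of each of thick_marker, slim_marker below 0.02 m/s); the robot touches nothing.
It fails at once if something else on the desk (stapler, punch, cartons, note block, mug, tape stand) is displaced by more than 30 mm (distance of any of stapler, hole_punch, carton_a, carton_b, note_block, mug, tape_stand from where it was at the start of the episode above 0.03 m).
It also fails if it takes over 72 s, if anything falls off the work surface, if the arm or the gripper's body presses on something with over 40 N, if the wrist force passes 120 N, or if a joint passes its speed limit or range.

## Working session

There is one attempt and no reset: what is moved stays moved. The work goes in short steps, Python scripts to look and compute and a tool call to move; the robot and the scene stay as the last step left them, time stands still between calls to the robot, and variables do not carry over. Pictures are saved under pics/ and viewed, about 8 in all and at most 12, crops included, and the job is handed in when it is done.

Besides the shell and the picture viewer there is one more tool, called after "Emit:" as name(argument=value, ...), one argument or row to a line, values as JSON. carry_out: Moves the arm, as the interface text tells. Shift numbers are shares of 0.04 m and turn numbers shares of 4 degrees, none past 1 either way. Its arguments: {"type":"object","properties":{"commands":{"type":"array"},"grip_force":{"type":"number"}},"required":["commands"]}

```bash
ls; mkdir -p pics
cat > h.py <<'E'
import numpy as np, cv2, json
from plant import telemetry, cams, r
def shot(name, tag):
    c=cams.capture(name); f=np.array(c["frame"]); cv2.imwrite(f"pics/{tag}.png", f[:,:,::-1])
    np.savez(f"pics/{tag}.npz", f=f, K=c["camera_matrix"], T=c["camera_from_world"]); return f,np.array(c["camera_matrix"]),np.array(c["camera_from_world"])
def load(tag):
    d=np.load(f"pics/{tag}.npz"); return d["f"],d["K"],d["T"]
def ray(K,T,u,v,z):
    R,t=T[:3,:3],T[:3,3]; o=-R.T@t; d=R.T@np.linalg.inv(K)@np.array([u,v,1.]); return o+d*(z-o[2])/d[2]
def proj(K,T,p):
    q=K@(T[:3,:3]@np.array(p,float)+T[:3,3]); return q[:2]/q[2]
E
python3 - <<'E'
from h import *
a=shot("top","t0"); b=shot("side","s0")
for f,K,T in (a,b): print(K.round(1).tolist(), (-T[:3,:3].T@T[:3,3]).round(3), T[:3,:3].round(3).tolist())
print(telemetry.get_state())
E
```

```text
pics
[[496.2, 0.0, 315.3], [0.0, 496.2, 195.4], [0.0, 0.0, 1.0]] [ 0.253 -0.053  1.745] [[0.012, -1.0, -0.014], [-0.989, -0.01, -0.15], [0.15, 0.016, -0.989]]
[[371.2, 0.0, 319.8], [0.0, 371.2, 200.2], [0.0, 0.0, 1.0]] [0.287 0.833 0.828] [[-0.967, -0.255, -0.021], [-0.154, 0.644, -0.75], [0.205, -0.721, -0.661]]
{'time_s': 0.1, 'joints': array([-5.73462018e+01,  2.05873642e+01,  6.40231808e-01, -1.65844338e-02,
       -7.01360017e+01, -1.65079647e+01]), 'qd': array([-0.02701336, -0.08514924,  0.11345401,  0.08688978,  0.0187943 ,
        0.01701238]), 'joint_torque': array([-2.32974475e-03, -5.84161341e+01,  2.93750310e+01,  7.01576516e+00,
        1.01358601e-02, -3.58158593e-05]), 'tcp_pos': array([ 0.18758251, -0.64800286,  0.24772879]), 'eef_rot': array([ 1.79915862e+02, -8.67574301e-03, -1.63859807e+02]), 'contact_force': array([-0.23438143, -0.84894894,  0.17234544]), 'moment': array([-0.04104817,  0.00724455,  0.00548751]), 'gripper_width': 0.08788796644920029}
```

View pics/t0.png

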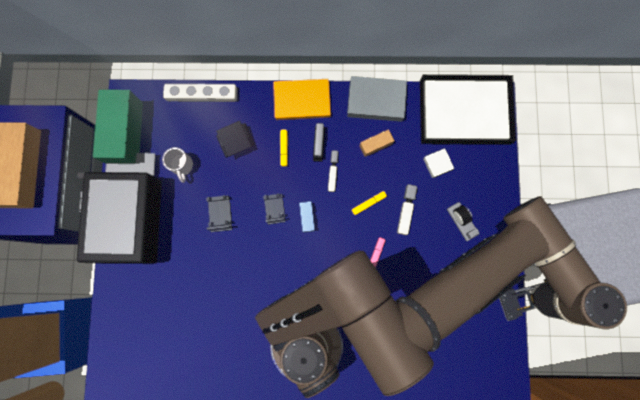

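View pics/s0.png

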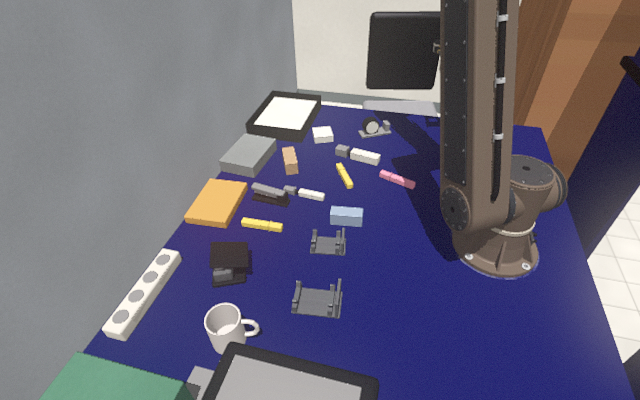

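Top view: two white-barrelled markers with grey caps, at (333,170), smaller, and (408,210), larger. The look-alikes, at (284,148), (369,203) yellow and (377,250) pink, are no part of the job. The rests are at (220,212), wide, and (275,208), narrow. Next I'll confirm these in a crop and measure them.

Run:
```python
from h import *
f,K,T=load("t0")
c=f[125:245,195:435]; cv2.imwrite("pics/c0.png",cv2.resize(c,None,fx=3.3,fy=3.3,interpolation=cv2.INTER_CUBIC)[:,:,::-1])
hsv=cv2.cvtColor(f,cv2.COLOR_RGB2HSV)
def comps(m,box,zt,nm):
    u0,v0,u1,v1=box; mm=np.zeros_like(m); mm[v0:v1,u0:u1]=m[v0:v1,u0:u1]
    cs,_=cv2.findContours(mm,cv2.RETR_EXTERNAL,cv2.CHAIN_APPROX_NONE)
    for k in cs:
        if cv2.contourArea(k)<25: continue
        w=np.array([ray(K,T,*p[0],zt)[:2] for p in k],np.float32)*1000
        rr=cv2.minAreaRect(w); print(nm,np.round(rr[0],1),np.round(rr[1],1),round(rr[2],1),cv2.boundingRect(k))
white=((hsv[...,1]<60)&(hsv[...,2]>160)).astype(np.uint8)
notblue=(~((hsv[...,0]>105)&(hsv[...,0]<130)&(hsv[...,1]>130))).astype(np.uint8)
comps(white,(320,140,350,200),.022,"slim barrel"); comps(notblue,(322,145,350,200),.022,"slim all")
comps(white,(390,180,430,240),.034,"thick barrel"); comps(notblue,(390,180,430,240),.034,"thick all")
for nm,b in (("wide",(200,185,240,238)),("narrow",(256,185,294,230))):
    comps(notblue,b,.03,nm)
```

```text
slim barrel [576.7 -83. ] [23.2 87.8] 84.9 (328, 166, 9, 25)
slim barrel [657.9 -88.5] [32.8 10.7] 0.4 (332, 151, 4, 10)
slim all [602.6 -85. ] [ 31.9 152.6] 86.3 (327, 150, 12, 43)
thick barrel [ 437.1 -337.2] [ 35.7 110.5] 77.9 (398, 202, 15, 33)
thick barrel [ 529.9 -357. ] [23.7 38.8] 77.9 (407, 186, 8, 12)
thick all [ 467.1 -343.3] [ 44.5 179.9] 77.9 (396, 184, 22, 52)
wide [446.  312.8] [126.8  90.1] 6.2 (206, 195, 27, 38)
narrow [465.7 117.5] [107.2  71.2] 6.8 (263, 193, 23, 32)
```

View pics/c0.png

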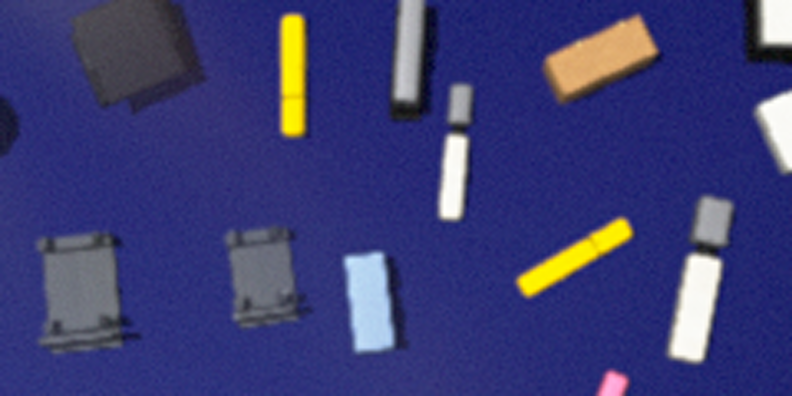

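The crop confirms that the two white-barrelled markers with proud grey caps are the ones meant. They are slim at full-image px (333,172) and thick at (408,210). The yellow (crop (293,75) and (575,257)) and pink (613,384) ones stay. I'm moving over the thick marker now.

Emit:
carry_out(
  commands=[0.78,0.97,-0.15,-0.88,-0.6,0.78,0.97,-0.15,-0.88,-0.6,0.78,0.97,-0.15,-0.88,-0.6,0.78,0.97,-0.15,-0.88,-0.6,0.78,0.97,-0.15,-0.88,-0.6,0.78,0.97,-0.15,-0.88,-0.6,0.78,0.97,-0.15,-0.88,-0.6,0.78,0.97,-0.15,-0.88,-0.6],
  grip_force=20,
)

```text
time_s: 0.9
tcp_pos: [0.4373, -0.337, 0.2004]
eef_rot: [180.0, -0.0, 167.8]
contact_force: [0.8, -0.5, 0.1]
gripper_width: 0.0699
```

Run:
```python
from h import *
f,K,T=load("s0"); a=cv2.resize(f[215:330,280:360],None,fx=5,fy=5,interpolation=cv2.INTER_CUBIC)
f,K,T=load("t0"); b=cv2.resize(f[188:240,200:294],None,fx=4,fy=4,interpolation=cv2.INTER_CUBIC)
o=np.zeros((575,400+376,3),np.uint8); o[:,:400]=a; o[:208,400:]=b; o=np.clip(o.astype(float)*1.6,0,255).astype(np.uint8)
cv2.imwrite("pics/c1.png",o[:,:,::-1])
```

```text
(no output)
```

View pics/c1.png

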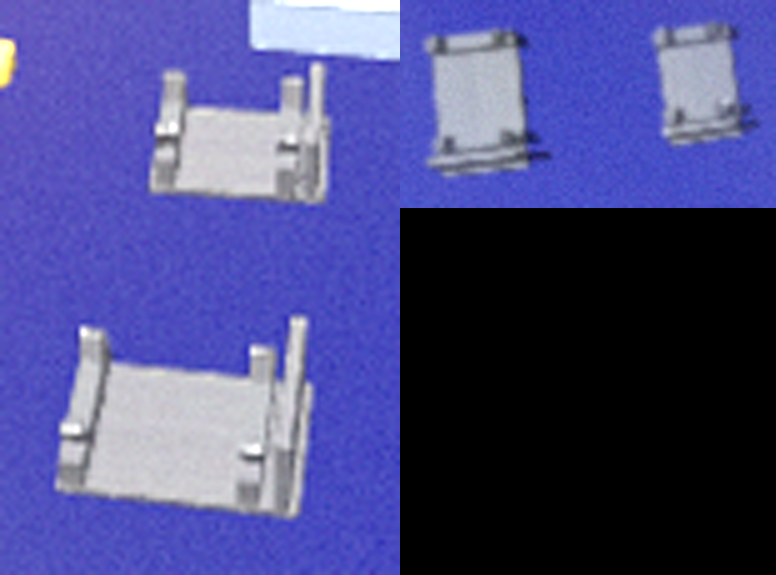

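Run:
```python
from h import *
f,K,T=load("s0"); S=lambda u,v,z:(ray(K,T,u/5+280,v/5+215,z)*1000)[:2].round(1)
f2,K2,T2=load("t0"); P=lambda u,v,z:(ray(K2,T2,(u-400)/4+200,v/4+188,z)*1000)[:2].round(1)
for n,c in dict(wide=[(92,332),(75,432),(262,350),(250,451)],narrow=[(174,75),(167,130),(291,80),(288,147)]).items():
    q=[S(u,v,.047) for u,v in c]; a=(q[0]+q[1])/2; b=(q[2]+q[3])/2; d=a-b
    print("side",n,[x.tolist() for x in q],"axis",a,b,np.hypot(*d),np.degrees(np.arctan2(d[1],d[0])))
for n,c in dict(wide=[(57,491),(299,517)],narrow=[(150,193),(323,203)]).items():
    q=[S(u,v,0) for u,v in c]; d=q[0]-q[1]; print("side edge",n,q,np.hypot(*d),np.degrees(np.arctan2(d[1],d[0])))
for n,c in dict(wide=[(432,44),(513,38),(446,143),(508,136)],narrow=[(662,37),(727,29),(679,115),(730,109)]).items():
    q=[P(u,v,.047) for u,v in c]; a=(q[0]+q[1])/2; b=(q[2]+q[3])/2; d=a-b
    print("top",n,[x.tolist() for x in q],"axis",a,b,np.hypot(*d),np.degrees(np.arctan2(d[1],d[0])))
```

```text
side wide [[501.9, 297.1], [492.4, 355.5], [415.2, 286.9], [407.3, 345.1]] axis [497.15 326.3 ] [411.25 316.  ] 86.51531656302251 6.837513058301892
side narrow [[509.4, 112.0], [501.8, 154.5], [442.3, 99.8], [432.6, 150.7]] axis [505.6  133.25] [437.45 125.25] 68.61794590338592 6.6952024937812515
side edge wide [array([503.2, 361.6]), array([382.3, 346.2])] 121.8768640883084 7.259129978258285
side edge narrow [array([511.2, 163.3]), array([412.3, 146.7])] 100.28344828534765 9.52807143434396
top wide [[493.5, 346.1], [499.5, 275.9], [407.6, 330.1], [414.3, 276.9]] axis [496.5 311. ] [410.95 303.5 ] 85.87812585286193 5.01019874035976
top narrow [[501.7, 146.5], [509.3, 90.3], [434.0, 130.0], [439.7, 86.2]] axis [505.5 118.4] [436.85 108.1 ] 69.41838733361642 8.532806203277046
```

Emit:
carry_out(
  commands=[0,0,-1,0,-0.6,0,0,-1,0,-0.6,0,0,-1,0,-0.6,0,0,-1,0,-0.6,0,0,-0.3,0,-0.6],
)

```text
time_s: 1.4
tcp_pos: [0.4339, -0.3377, 0.0248]
eef_rot: [179.9, -0.4, 168.0]
contact_force: [-0.2, -0.1, -0.4]
gripper_width: 0.0702
```

Emit:
carry_out(
  commands=[0,0,0,0,1,0,0,0,0,1,0,0,0,0,1,0,0,0,0,1,0,0,0,0,1,0,0,0.5,0,1,0,0,1,0,1,0,0,1,0,1],
  grip_force=25,
)

```text
time_s: 2.2
tcp_pos: [0.4359, -0.3387, 0.1298]
eef_rot: [180.0, -0.1, 168.0]
contact_force: [1.0, -0.8, 0.1]
gripper_width: 0.0339
```

Run:
```python
from h import *
f,K,T=load("s0"); f2,K2,T2=load("t0")
def tri(a,b):
    M=cv2.triangulatePoints(K@T[:3],K2@T2[:3],np.array(a,float).reshape(2,1),np.array(b,float).reshape(2,1)); return (M[:3]/M[3]).ravel()
# base corners / cheeks by both views
for n,s,t in (("wide open far",(92,332),(513,38)),("wide open near",(75,432),(432,44)),("wide stop far",(262,350),(508,136)),("wide stop near",(250,451),(446,143)),
 ("nar open far",(174,75),(727,29)),("nar open near",(167,130),(662,37)),("nar stop far",(291,80),(730,109)),("nar stop near",(288,147),(679,115))):
    p=tri((s[0]/5+280,s[1]/5+215),((t[0]-400)/4+200,t[1]/4+188)); 
    e=proj(K,T,p)-np.array((s[0]/5+280,s[1]/5+215)); print(n,(p*1000).round(1),e.round(1))
# base-plate top grey extents, rows across the free middle, top view
g=f2.astype(int)
for n,rows,u0,u1,zc in (("wide",range(204,220),200,240,.008),("nar",range(203,214),256,294,.008)):
    for r_ in rows:
        row=g[r_,u0:u1]; d=row[:,2]-row[:,0]  # blue minus red
        idx=np.where(d<35)[0]
        if len(idx): 
            L,R=ray(K2,T2,u0+idx[0]-.5,r_,zc),ray(K2,T2,u0+idx[-1]+.5,r_,zc); print(n,r_,u0+idx[0],u0+idx[-1],((L+R)[:2]*500).round(1),round((L-R)[1]*1000,1))
```

```text
wide open far [504.9 280.8  23.4] [1.3 0.2]
wide open near [495.2 348.7  35.9] [0.1 0. ]
wide stop far [415.9 279.1  35.9] [0.4 0.1]
wide stop near [409.5 334.1  29.5] [0.2 0. ]
nar open far [513.6  92.3  25.7] [0.6 0.1]
nar open near [503.3 147.5  39. ] [0.2 0. ]
nar stop far [442.5  87.4  33.8] [0.8 0.2]
nar stop near [436.3 132.3  25.9] [0. 0.]
wide 204 209 229 [481.6 315.4] 74.6
wide 205 208 229 [478. 317.] 78.1
wide 206 208 230 [474.5 315.1] 81.6
wide 207 209 229 [470.9 314.9] 74.5
wide 208 209 230 [467.3 313. ] 78.0
wide 209 209 230 [463.8 312.9] 78.0
wide 210 209 230 [460.2 312.7] 78.0
wide 211 209 230 [456.7 312.6] 78.0
wide 212 209 230 [453.1 312.4] 77.9
wide 213 209 230 [449.6 312.3] 77.9
wide 214 209 230 [446.  312.1] 77.9
wide 215 209 230 [442.5 312. ] 77.9
wide 216 210 230 [438.9 310.1] 74.3
wide 217 210 230 [435.4 309.9] 74.3
wide 218 210 231 [431.9 308. ] 77.8
wide 219 210 230 [428.3 309.6] 74.2
nar 203 265 282 [487.2 122.2] 63.7
nar 204 265 282 [483.6 122.1] 63.7
nar 205 265 282 [480.1 122. ] 63.7
nar 206 265 282 [476.5 121.9] 63.7
nar 207 266 283 [473.  118.3] 63.7
nar 208 266 283 [469.4 118.2] 63.6
nar 209 266 283 [465.9 118.1] 63.6
nar 210 266 283 [462.3 118.1] 63.6
nar 211 266 283 [458.7 118. ] 63.6
nar 212 266 283 [455.2 117.9] 63.6
nar 213 266 283 [451.6 117.8] 63.5
```

Emit:
carry_out(
  commands=[0.2,0.96,0.25,0.59,1,0.2,0.96,0.25,0.59,1,0.2,0.96,0.25,0.59,1,0.2,0.96,0.25,0.59,1,0.2,0.96,0,0.59,1,0.2,0.96,0,0.59,1,0.2,0.96,0,0.59,1,0.2,0.96,0,0.59,1],
)

```text
time_s: 3.0
tcp_pos: [0.5005, -0.0301, 0.1694]
eef_rot: [180.0, 0.1, -173.0]
contact_force: [1.0, -0.5, -0.2]
gripper_width: 0.0335
```

Emit:
carry_out(
  commands=[-0.15,0.96,0,0,1,-0.15,0.96,0,0,1,-0.15,0.96,0,0,1,-0.15,0.96,0,0,1,-0.15,0.96,0,0,1,-0.15,0.96,0,0,1,-0.15,0.96,0,0,1,-0.1,0.96,0,0,1],
)

```text
time_s: 3.8
tcp_pos: [0.4538, 0.277, 0.1694]
eef_rot: [180.0, 0.0, -173.1]
contact_force: [1.1, -0.1, -1.2]
gripper_width: 0.0341
```

Emit:
carry_out(
  commands=[0,0.9,-0.5,0,1,0,0,-0.5,0,1,0,0,-0.3,0,1,0,0,0,0,1],
)

```text
time_s: 4.2
tcp_pos: [0.4536, 0.3102, 0.1152]
eef_rot: [-179.9, -0.1, -173.2]
contact_force: [0.2, 0.5, -0.7]
gripper_width: 0.0337
```

Run:
```python
from h import *
f,K,T=shot("side","s1"); st=telemetry.get_state(); print(st["tcp_pos"],st["eef_rot"])
f2,K2,T2=shot("top","t1")
a=cv2.resize(f[170:330,250:370],None,fx=3.6,fy=3.6,interpolation=cv2.INTER_CUBIC); b=cv2.resize(f2[165:245,190:260],None,fx=4.8,fy=4.8,interpolation=cv2.INTER_CUBIC)
o=np.zeros((576,432+336,3),np.uint8); o[:,:432]=a; o[:384,432:]=b; o=np.clip(o.astype(float)*1.4,0,255).astype(np.uint8)
cv2.imwrite("pics/c2.png",o[:,:,::-1])
```

```text
[0.45428954 0.31054058 0.11646055] [-1.79927695e+02 -5.97953986e-02 -1.73158038e+02]
```

View pics/c2.png

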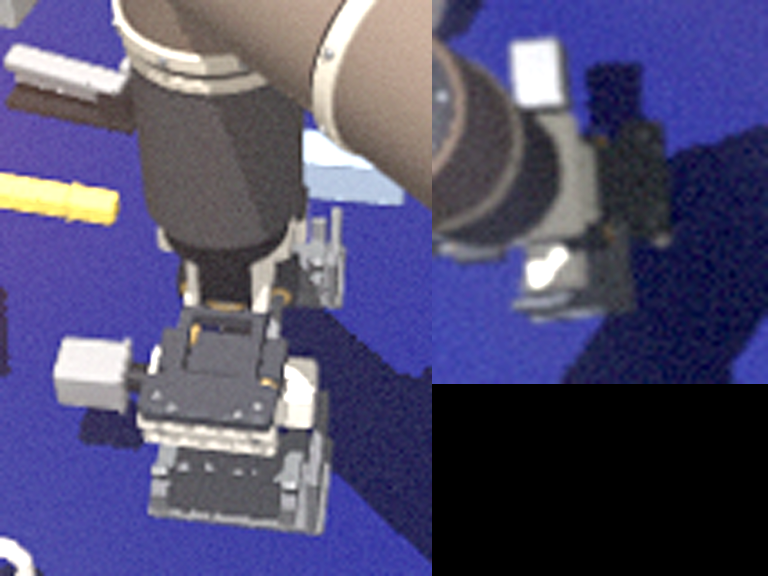

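Run:
```python
from h import *
f,K,T=load("s1"); f2,K2,T2=load("t1")
z=.092
th=np.radians(6.84); ux=np.array([np.cos(th),np.sin(th)])
for n,u,v in (("cap near-bottom",55,402),("foot near-bottom",316,428)):
    p=ray(K,T,250+u/3.6,170+v/3.6,z)[:2]*1000; d=p-np.array([454,310.4]); print(n,p.round(1),"along",(d@ux).round(1),"across",(d@np.array([-ux[1],ux[0]])).round(1))
for n,u,v in (("cap tl",511,43),("cap tr",556,38),("cap br",566,100),("cap bl",518,107),("white foot l",524,287),("white foot r",574,290)):
    p=ray(K2,T2,190+(u-432)/4.8,165+v/4.8,z+.034)[:2]*1000; d=p-np.array([454,310.4]); print(n,p.round(1),"along",(d@ux).round(1),"across",(d@np.array([-ux[1],ux[0]])).round(1))
```

```text
cap near-bottom [566.9 348. ] along 116.6 across 23.9
foot near-bottom [393.  326.1] along -58.7 across 22.8
cap tl [566.6 336.5] along 114.9 across 12.5
cap tr [570.4 305.3] along 115.0 across -18.9
cap br [526.8 296.5] along 70.6 across -22.5
cap bl [521.6 329.6] along 69.4 across 11.0
white foot l [396.9 319.9] along -55.6 across 16.2
white foot r [395.2 285.5] along -61.3 across -17.7
```

Emit:
carry_out(
  commands=[0.17,0.07,-0.4,0,1,0,0,-0.4,0,1,0,0,-0.25,0,1,0,0,-0.2,0,1,0,0,0,0,1],
)

```text
time_s: 4.8
tcp_pos: [0.4612, 0.3137, 0.0663]
eef_rot: [-180.0, -0.0, -173.2]
contact_force: [-0.8, -1.1, -0.6]
gripper_width: 0.0338
```

Emit:
carry_out(
  commands=[0,0,-0.12,0,1,0,0,-0.12,0,1,0,0,0,0,1],
)

```text
time_s: 5.1
tcp_pos: [0.4623, 0.3149, 0.059]
eef_rot: [180.0, 0.1, -173.0]
contact_force: [-1.1, -3.2, 11.4]
gripper_width: 0.0339
```

Run:
```python
from h import *
f,K,T=shot("side","s2"); st=telemetry.get_state(); print(st["tcp_pos"],st["eef_rot"],st["contact_force"])
f2,K2,T2=shot("top","t2")
a=cv2.resize(f[210:330,260:370],None,fx=4.4,fy=4.4,interpolation=cv2.INTER_CUBIC); b=cv2.resize(f2[175:245,190:250],None,fx=4.8,fy=4.8,interpolation=cv2.INTER_CUBIC)
o=np.zeros((528,484+288,3),np.uint8); o[:,:484]=a; o[:336,484:]=b; o=np.clip(o.astype(float)*1.4,0,255).astype(np.uint8)
cv2.imwrite("pics/c3.png",o[:,:,::-1])
```

```text
[0.46235319 0.31493392 0.05900898] [ 1.79945960e+02  1.43302955e-01 -1.73042392e+02] [-1.21515897 -3.30778895 12.34459545]
```

View pics/c3.png

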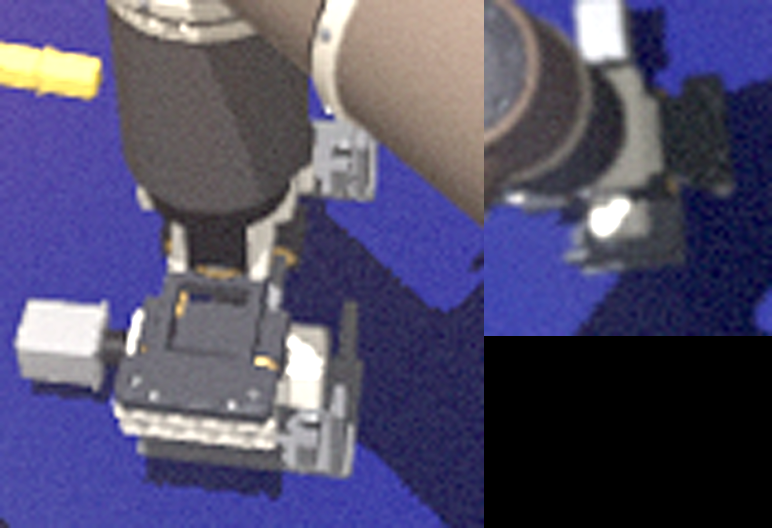

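Emit:
carry_out(
  commands=[0,0,0.03,0,0.5,0,0,0,0,0,0,0,0,0,-0.3,0,0,0,0,-0.4,0,0,0.5,0,-0.4,0,0,1,0,-0.4,0,0,1,0,-0.4,0,0,1,0,-0.4],
)

```text
time_s: 6.0
tcp_pos: [0.4611, 0.3141, 0.1996]
eef_rot: [-180.0, -0.0, -173.1]
contact_force: [0.4, 0.5, -0.8]
gripper_width: 0.0614
```

Emit:
carry_out(
  commands=[0.37,-0.97,0,-0.35,0,0.37,-0.97,0,-0.35,0,0.37,-0.97,0,-0.35,0,0.37,-0.97,0,-0.35,0,0.37,-0.97,0,-0.35,0,0.37,-0.97,0,-0.35,0,0.37,-0.97,0,-0.35,0,0.37,-0.97,0,-0.35,0],
)

```text
time_s: 6.8
tcp_pos: [0.5801, 0.0023, 0.1982]
eef_rot: [180.0, -0.0, 175.6]
contact_force: [0.9, 0.3, -0.0]
gripper_width: 0.0439
```

Run:
```python
from h import *
f,K,T=shot("side","s3"); st=telemetry.get_state(); print(st["tcp_pos"],st["eef_rot"],st["gripper_width"])
f2,K2,T2=shot("top","t3")
a=cv2.resize(f[210:330,260:370],None,fx=4.4,fy=4.4,interpolation=cv2.INTER_CUBIC); b=cv2.resize(f2[175:245,190:250],None,fx=4.8,fy=4.8,interpolation=cv2.INTER_CUBIC)
o=np.zeros((528,484+288,3),np.uint8); o[:,:484]=a; o[:336,484:]=b
cv2.imwrite("pics/c4.png",o[:,:,::-1])
```

```text
[ 0.58137029 -0.00199214  0.19793881] [-1.79910763e+02 -2.07796729e-02  1.75430533e+02] 0.04361081556382822
```

View pics/c4.png

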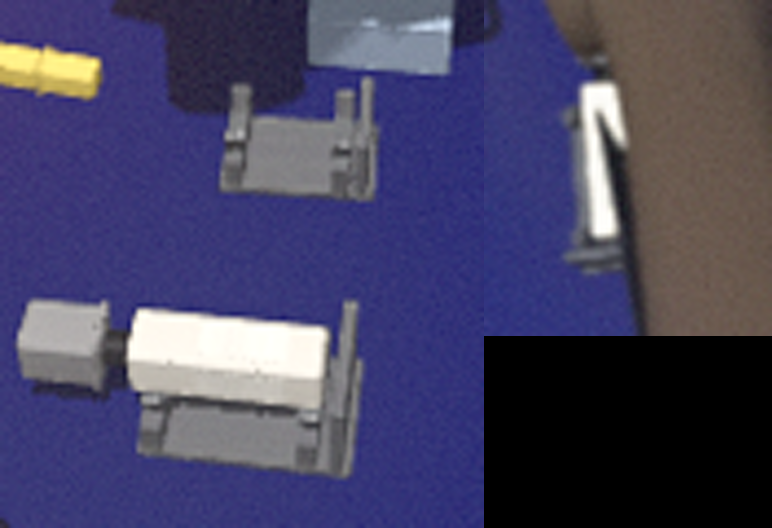

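Run:
```python
from h import *
f,K,T=load("s3")
th=np.radians(6.84);c,s=np.cos(th),np.sin(th);O=np.array([.472,.3145])
def w(x,y,z): return [O[0]+(c*x-s*y)/1e3,O[1]+(s*x+c*y)/1e3,z/1e3]
def pr(n,x,y,z): p=proj(K,T,w(x,y,z)); print(n,((p-[260,210])*4.4).round(0))
pr("open near cheek outer top",32,33,47);pr("same bottom",32,33,0);pr("base corner",35,38,0);pr("stop top near",-75,32,64);pr("stop top far",-75,-32,64)
for dz,n in ((30,"seated"),(47,"perched")):
  for nm,x in (("foot",-70),("shoulder",40),("capback",57),("capend",105)):
    pr(n+" "+nm+" near bottom",x,17,dz); pr(n+" "+nm+" near top",x,17,dz+34); pr(n+" "+nm+" far top",x,-17,dz+34)
```

```text
open near cheek outer top [144. 393.]
same bottom [149. 440.]
base corner [143. 447.]
stop top near [336. 394.]
stop top far [348. 298.]
seated foot near bottom [329. 405.]
seated foot near top [330. 370.]
seated foot far top [336. 319.]
seated shoulder near bottom [137. 384.]
seated shoulder near top [133. 349.]
seated shoulder far top [145. 299.]
seated capback near bottom [108. 381.]
seated capback near top [103. 346.]
seated capback far top [116. 297.]
seated capend near bottom [ 27. 372.]
seated capend near top [ 19. 337.]
seated capend far top [ 34. 288.]
perched foot near bottom [329. 388.]
perched foot near top [330. 352.]
perched foot far top [336. 301.]
perched shoulder near bottom [135. 367.]
perched shoulder near top [131. 331.]
perched shoulder far top [143. 281.]
perched capback near bottom [106. 364.]
perched capback near top [100. 328.]
perched capback far top [113. 278.]
perched capend near bottom [ 23. 355.]
perched capend near top [ 16. 319.]
perched capend far top [ 31. 270.]
```

Emit:
carry_out(
  commands=[-0.11,-1,0,0,0,0,-1,0,0,0,0,-0.02,-1,0,0,0,0,-1,0,0,0,0,-1,0,0,0,0,-0.8,0,0,0,0,-0.48,0,0,0,0,0,0,0],
)

```text
time_s: 7.7
tcp_pos: [0.5739, -0.0768, 0.0245]
eef_rot: [-179.9, -0.2, 175.7]
contact_force: [-0.1, -0.5, 0.7]
gripper_width: 0.0438
```

Emit:
carry_out(
  commands=[0,0,0,0,1,0,0,0,0,1,0,0,0,0,1,0,0,0,0,1,0,0,0,0,1,0,0,0.5,0,1,0,0,1,0,1,0,0,1,0,1],
)

```text
time_s: 8.5
tcp_pos: [0.5746, -0.077, 0.1277]
eef_rot: [-180.0, -0.1, 175.7]
contact_force: [2.2, -0.3, -1.0]
gripper_width: 0.0219
```

Emit:
carry_out(
  commands=[-0.415,0.83,0.3,0.46,1,-0.415,0.83,0,0.46,1,-0.415,0.83,0,0.46,1,-0.415,0.83,0,0.46,1,-0.415,0.83,0,0.46,1,-0.415,0.83,0,0.46,1,0,0,-0.8,0,1,0,0,0,0,1],
)

```text
time_s: 9.3
tcp_pos: [0.4733, 0.1221, 0.1048]
eef_rot: [-179.9, -0.3, -173.2]
contact_force: [-1.2, -0.5, -1.5]
gripper_width: 0.0222
```

Run:
```python
from h import *
f,K,T=shot("side","s4"); st=telemetry.get_state(); print(st["tcp_pos"],st["eef_rot"],st["gripper_width"])
f2,K2,T2=shot("top","t4")
a=cv2.resize(f[195:275,280:380],None,fx=4.8,fy=4.8,interpolation=cv2.INTER_CUBIC); b=cv2.resize(f2[165:235,250:310],None,fx=4.8,fy=4.8,interpolation=cv2.INTER_CUBIC)
o=np.zeros((384,480+288,3),np.uint8); o[:,:480]=a; o[:336,480:]=b; o=np.clip(o.astype(float)*1.4,0,255).astype(np.uint8)
cv2.imwrite("pics/c5.png",o[:,:,::-1])
```

```text
[0.47439951 0.12182261 0.10619427] [-179.90345392   -0.1879854  -173.25276965] 0.021800151901280082
```

View pics/c5.png

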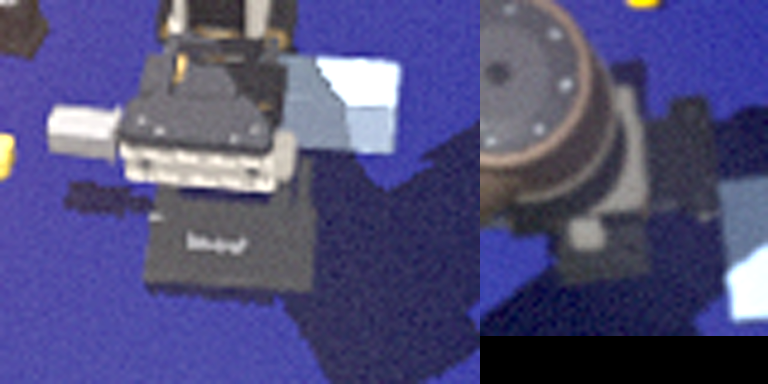

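Run:
```python
from h import *
f,K,T=load("s4"); f2,K2,T2=load("t4")
z=.0807; th=np.radians(6.75); ux=np.array([np.cos(th),np.sin(th)]); uy=np.array([-ux[1],ux[0]]); c=np.array([474.4,121.8])
for n,u,v in (("cap nb",50,147),("foot nb",292,181)):
    d=ray(K,T,280+u/4.8,195+v/4.8,z)[:2]*1000-c; print(n,(d@ux).round(1),(d@uy).round(1))
for n,u,v in (("foot l",571,251),("foot r",607,247)):
    d=ray(K2,T2,250+(u-480)/4.8,165+v/4.8,z+.022)[:2]*1000-c; print(n,(d@ux).round(1),(d@uy).round(1))
```

```text
cap nb 98.9 9.5
foot nb -45.3 19.7
foot l -47.3 10.4
foot r -47.2 -14.7
```

Emit:
carry_out(
  commands=[0.1,0.01,-0.4,0,1,0,0,-0.4,0,1,0,0,-0.2,0,1,0,0,0,0,1],
)

```text
time_s: 9.8
tcp_pos: [0.4797, 0.1219, 0.0669]
eef_rot: [-180.0, -0.1, -173.4]
contact_force: [1.0, -0.6, -0.1]
gripper_width: 0.0223
```

Emit:
carry_out(
  commands=[0,0,-0.13,0,1,0,0,-0.12,0,1,0,0,0,0,1],
)

```text
time_s: 10.1
tcp_pos: [0.4804, 0.1229, 0.0576]
eef_rot: [180.0, 0.1, -173.3]
contact_force: [1.5, -0.3, 1.0]
gripper_width: 0.0219
```

Emit:
carry_out(
  commands=[0,0,-0.06,0,1,0,0,0,0,1,0,0,0,0,1],
)

```text
time_s: 10.4
tcp_pos: [0.4807, 0.1229, 0.0566]
eef_rot: [180.0, 0.1, -173.3]
contact_force: [-3.9, -2.6, 19.6]
gripper_width: 0.022
```

Emit:
carry_out(
  commands=[0,0,0.05,0,0.6,0,0,0,0,0.3,0,0,0,0,0,0,0,0,0,0,0,0,0.5,0,0,0,0,1,0,0,0,0,1,0,0,0,0,1,0,0],
)

```text
time_s: 11.2
tcp_pos: [0.4794, 0.1225, 0.1979]
eef_rot: [-180.0, -0.0, -173.3]
contact_force: [0.8, 0.2, -0.5]
gripper_width: 0.044
```

Emit:
carry_out(
  commands=[0.8,-0.95,0,0,1,0.8,-0.95,0,0,1,0.8,-0.95,0,0,1,0.8,-0.95,0,0,1,0,0,0,0,1],
)

```text
time_s: 11.7
tcp_pos: [0.6102, -0.0334, 0.1953]
eef_rot: [-179.9, -0.1, -173.5]
contact_force: [-0.2, 0.3, -0.4]
gripper_width: 0.0091
```

Run:
```python
from h import *
f,K,T=shot("side","s5"); st=telemetry.get_state(); print(st["tcp_pos"],st["eef_rot"],st["gripper_width"])
f2,K2,T2=shot("top","t5")
a=cv2.resize(f[210:330,255:375],None,fx=4.4,fy=4.4,interpolation=cv2.INTER_CUBIC); b=cv2.resize(f2[165:240,200:295],None,fx=2.6,fy=2.6,interpolation=cv2.INTER_CUBIC)
o=np.zeros((528,528+247,3),np.uint8); o[:,:528]=a; o[:195,528:]=b; o=np.clip(o.astype(float)*1.3,0,255).astype(np.uint8)
cv2.imwrite("pics/c6.png",o[:,:,::-1])
```

```text
[ 0.60862581 -0.03179195  0.19515635] [-1.79976235e+02 -1.20922594e-01 -1.73524205e+02] 0.0052960588091167495
```

View pics/c6.png

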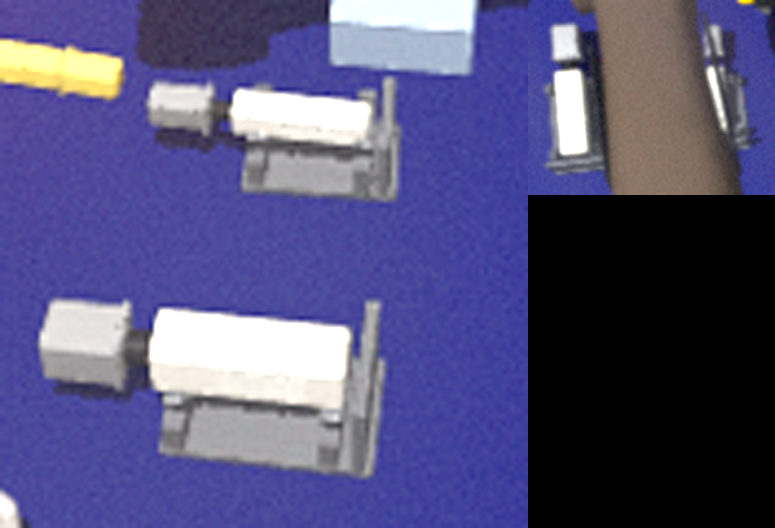

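Emit:
carry_out(
  commands=[0,1,0,0,1,0,1,0,0,1,0,1,0,0,1,0,1,0,0,1,-0.05,0.25,-0.6,0,1,0,0,-1,0,1,0,0,-1,0,1,0,0,-1,0,1],
)

```text
time_s: 12.6
tcp_pos: [0.6047, 0.1422, 0.0519]
eef_rot: [180.0, 0.1, -173.2]
contact_force: [-0.0, -0.5, -0.2]
gripper_width: 0.0005
```

Emit:
carry_out(
  commands=[-0.2,-0.023,0,0,1,-0.1,-0.012,0,0,1,-0.1,-0.012,0,0,1,0,0,0,0,1],
)

```text
time_s: 13.0
tcp_pos: [0.5903, 0.1396, 0.0553]
eef_rot: [179.9, 0.2, -173.3]
contact_force: [-0.1, -0.1, 0.3]
gripper_width: 0.0001
```

Emit:
carry_out(
  commands=[-0.1,-0.08,-0.05,0,1,-0.1,-0.012,0,0,1,-0.05,-0.006,0,0,1,0,0,0,0,1],
)

```text
time_s: 13.4
tcp_pos: [0.5808, 0.1355, 0.0517]
eef_rot: [179.9, 0.2, -173.3]
contact_force: [4.2, 1.7, 2.5]
gripper_width: 0.0005
```

Emit:
carry_out(
  commands=[-0.1,-0.012,0,0,1,-0.1,-0.012,0,0,1,0,0,0,0,1],
)

```text
time_s: 13.7
tcp_pos: [0.5731, 0.1347, 0.0514]
eef_rot: [179.9, 0.2, -173.3]
contact_force: [6.4, 0.7, 1.4]
gripper_width: 0.0004
```

Sliding force is about 5 N, as described. I'll keep pushing until the force rises at the end.

Emit:
carry_out(
  commands=[-0.1,-0.012,0,0,1,-0.1,-0.012,0,0,1,0,0,0,0,1],
)

```text
time_s: 14.0
tcp_pos: [0.5719, 0.1368, 0.0542]
eef_rot: [179.7, 0.9, -173.1]
contact_force: [21.2, 3.5, 2.2]
gripper_width: 0.0005
```

Emit:
carry_out(
  commands=[-0.1,-0.012,0,0,1,0,0,0,0,1],
)

```text
time_s: 14.2
tcp_pos: [0.5713, 0.138, 0.0557]
eef_rot: [179.6, 1.3, -173.0]
contact_force: [27.9, 3.9, 2.0]
gripper_width: 0.0002
```

Emit:
carry_out(
  commands=[0.5,0.05,0,0,1,0.65,0.05,0,0,1,0,0.9,1,0,1,0,0.9,1,0,1,0,0.95,0,0,1,0,0.95,0,0,1,0,0.95,0,0,1,0,0,0,0,1],
)

```text
time_s: 15.0
tcp_pos: [0.6043, 0.3207, 0.1236]
eef_rot: [-179.9, -0.1, -173.1]
contact_force: [0.2, -0.7, -0.7]
gripper_width: 0.0006
```

Run:
```python
from h import *
f2,K2,T2=load("t0")
for u,v in ((164,160),(191,160),(178,147),(184,181)): print(u,v,(ray(K2,T2,u,v,.092)[:2]*1000).round())
st=telemetry.get_state(); print(st["tcp_pos"])
f,K,T=shot("side","s6")
a=cv2.resize(f[210:330,255:375],None,fx=4.8,fy=4.8,interpolation=cv2.INTER_CUBIC)
cv2.imwrite("pics/c7.png",np.clip(a*1.3,0,255).astype(np.uint8)[:,:,::-1])
```

```text
164 160 [620. 493.]
191 160 [621. 400.]
178 147 [666. 447.]
184 181 [548. 420.]
[0.60432211 0.32067085 0.12355479]
```

View pics/c7.png

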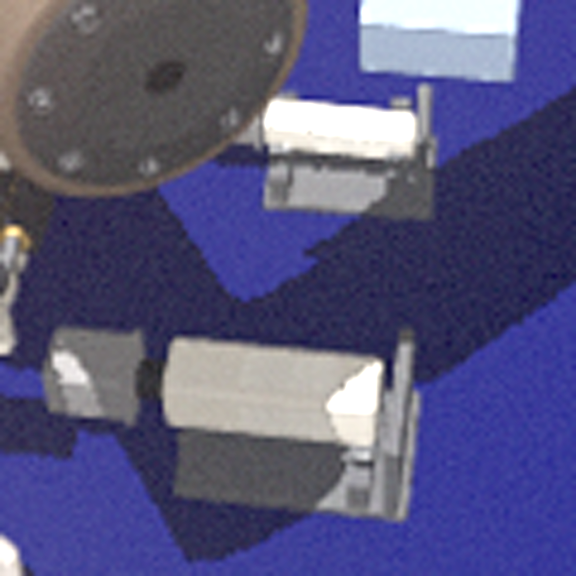

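Emit:
carry_out(
  commands=[0.05,0.25,0,0,1,0,0,-0.8,0,1,0,0,-0.7,0,1,0,0,0,0,1],
)

```text
time_s: 15.45
tcp_pos: [0.6053, 0.3247, 0.0605]
eef_rot: [-179.8, -0.4, -173.4]
contact_force: [0.1, -0.4, -0.3]
gripper_width: 0.0004
```

Emit:
carry_out(
  commands=[-0.15,-0.018,0,0,1,-0.15,-0.018,0,0,1,-0.1,-0.012,0,0,1,0,0,0,0,1],
)

```text
time_s: 15.85
tcp_pos: [0.5915, 0.3259, 0.0666]
eef_rot: [179.9, 0.1, -173.3]
contact_force: [-0.3, 0.1, -0.8]
gripper_width: 0.0005
```

Emit:
carry_out(
  commands=[-0.1,-0.012,0,0,1,-0.1,-0.012,0,0,1,0,0,0,0,1],
)

```text
time_s: 16.15
tcp_pos: [0.5838, 0.3248, 0.0656]
eef_rot: [180.0, 0.1, -173.3]
contact_force: [0.3, 0.2, 0.7]
gripper_width: 0.0007
```

Emit:
carry_out(
  commands=[-0.05,0.08,-0.1,0,1,-0.1,-0.012,0,0,1,0,0,0,0,1],
)

```text
time_s: 16.45
tcp_pos: [0.5781, 0.3278, 0.0611]
eef_rot: [180.0, 0.1, -173.3]
contact_force: [4.2, 0.5, 1.3]
gripper_width: 0.0003
```

Emit:
carry_out(
  commands=[-0.1,-0.012,0,0,1,-0.1,-0.012,0,0,1,0,0,0,0,1],
)

```text
time_s: 16.75
tcp_pos: [0.5695, 0.3265, 0.0611]
eef_rot: [180.0, 0.0, -173.3]
contact_force: [2.9, 0.9, 0.8]
gripper_width: 0.0002
```

Emit:
carry_out(
  commands=[-0.1,-0.012,0,0,1,-0.1,-0.012,0,0,1,0,0,0,0,1],
)

```text
time_s: 17.05
tcp_pos: [0.5683, 0.3283, 0.0641]
eef_rot: [179.7, 0.7, -173.1]
contact_force: [25.0, -0.3, -1.7]
gripper_width: 0.0003
```

Emit:
carry_out(
  commands=[-0.1,-0.012,0,0,1,0,0,0,0,1],
)

```text
time_s: 17.25
tcp_pos: [0.5679, 0.3295, 0.0659]
eef_rot: [179.6, 1.1, -173.1]
contact_force: [35.8, -0.5, -1.1]
gripper_width: 0.0003
```

Emit:
carry_out(
  commands=[0.6,0.07,0,0,1,0.8,0,0.2,0,1,0,0,1,0,1,0,-0.5,1,0,1,0,-1,1,0,1,0,-1,0,0,1,0,-1,0,0,1,0,-1,0,0,1],
)

```text
time_s: 18.05
tcp_pos: [0.6119, 0.1506, 0.1837]
eef_rot: [-180.0, -0.2, -173.3]
contact_force: [0.7, -0.3, -0.3]
gripper_width: 0.0004
```

Emit:
carry_out(
  commands=[0,-1,0,0,1,0,-1,0,0,1,0,-1,0,0,1,0,-1,0,0,1,0,-1,0,0,1,0,-1,0,0,1,0,0,0,0,1],
)

```text
time_s: 18.75
tcp_pos: [0.6115, -0.0915, 0.1831]
eef_rot: [180.0, -0.2, -173.5]
contact_force: [-0.3, 0.4, -0.3]
gripper_width: 0.0002
```

Run:
```python
from h import *
st=telemetry.get_state(); print(st["tcp_pos"],st["contact_force"])
f,K,T=shot("side","s7"); shot("top","t7")
a=cv2.resize(f[210:330,255:375],None,fx=4.8,fy=4.8,interpolation=cv2.INTER_CUBIC)
cv2.imwrite("pics/c8.png",np.clip(a*1.3,0,255).astype(np.uint8)[:,:,::-1])
```

```text
[ 0.61154574 -0.09146177  0.18314901] [-0.32984244  0.38609911 -0.30057567]
```

View pics/c8.png

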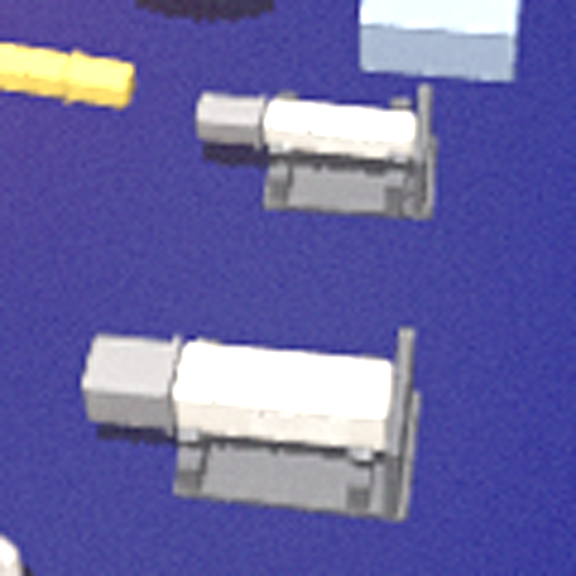

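The picture shows both caps flush with no black neck: thick joint at crop (177,390), slim at (264,120). Both feet are at their stops, (395,400) and (417,130). I'm handing in.

```bash
python3 -c "
from h import *
r.close_job()"
```

```text
the job is handed in; nothing more can be done
```

I laid the thick marker in the wide rest and then the slim marker in the narrow rest, both with caps still proud. Only after letting go of both did I push the caps home, slim first, then thick. The job was handed in at about 19 s with the gripper clear of everything.

**Checks that agreed:**
- **Caps and feet:** in the last side view both caps sit flush with no neck showing, and both feet are at their stops.
- **Pushes:** each cap slid at about 3–6 N, then came up hard at 28 N (slim) and 36 N (thick).
- **Other things on the desk:** the arm did not come into contact with anything else that I noticed. I did not measure their positions again at the end.

**Checks that disagreed or were rough:**
- **Rest positions:** my first estimates from the two cameras differed by about 13 mm in y. I used the base plate edges in the top view instead, and both markers then seated.
- **Cap gaps before pushing:** I only estimated these from pictures, at about 14–17 mm for the thick cap and 10–13 mm for the slim one. The slim figure is not far above the 8 mm minimum.

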